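# Park the long soldering brick in the bay behind the third-hand post

### The job

Two rings are laid out for soldering on the long firebrick, so push the brick across the bench into the soldering bay: angle its left end in behind the third-hand post, then swing the right end in past the end stop, until the whole brick is home along the heat shield between the two end stops. Only push and slide it flat on the bench, never straddle it with the gripper to take hold of it and never lift it; keep both rings on it and leave the other things on the bench where they are.

Things in the scene. Friction and masses are not known exactly. Their poses are not given: they have to be found in the camera images.
- brick: pale soldering firebrick, a loose plain slab 66 x 285 x 27 mm (x across, y along, z up), 0.4 to 0.75 kg. Origin at the centre of its underside, which is on the bench (z = 0); its y axis points to its left end (roughly to the robot's left). It slides on the wood at roughly 2 to 6 N
- brick_left (a point): centre of the brick's left end face (66 mm wide, 27 mm high), 142.5 mm along +y from the brick's origin and 13.5 mm above its underside
- brick_right (a point): centre of the brick's right end face, 142.5 mm along -y from the brick's origin and 13.5 mm above its underside
- bay: soldering bay fixed to the bench: upright steel heat shield 58 mm high along the back, two end stops, no floor (the brick slides on the bench). Origin on the bench at the middle of the shield's inner face; x points through the shield, away from the robot, y along it to the left. When home the brick lies along the shield, its origin near x = -33 mm, y within 10 mm of 0
- stop_left (a point): front tip of the bay's left end stop, on its inner face, 10 mm above the bench. The end stops are steel strips 4 mm thick and 20 mm high, reaching 71 mm out from the shield, with an 18 mm wide low foot on the outer side; their inner faces stand 306 mm apart (153 mm either side of the bay's origin)
- stop_right (a point): front tip of the bay's right end stop, on its inner face, 10 mm above the bench
- post: third-hand stand fixed in front of the bay's open left part: collar 24 mm across, 30 mm high, above it a 10 mm rod to 128 mm; tweezers parked 106 to 115 mm up point away over the bay. Origin on the bench at its axis; in the bay's frame x = -92, y = +105 to +120 mm: 80 mm free between collar and shield for the 66 mm wide brick; from collar to right stop is less than the brick's length
- ring_a: gold ring blank, 20 mm in diameter, 8 mm high, lying flat and loose on the brick's top. Origin at the centre of its underside
- ring_b: gold ring blank, 22 mm in diameter, 8 mm high, lying flat and loose on the brick's top. Origin at the centre of its underside
- bench_block: grey steel bench block 70 x 102 x 18 mm on the bench right of the bay, to be left alone. Origin under its centre. Farther right, outside the work, a tall bench lamp stands near where the arm may start: draw the arm in before turning past it
- mandrel: tapered steel ring mandrel, 213 mm long, 22 mm high, lying near the bench's left edge, roughly pointing away from the robot, to be left alone. Origin under its centre, y axis along it
- tin_box: small dark box 40 x 54 x 24 mm near the bench's front left, to be left alone. Origin under its centre

How it is judged:
By the outcome, as a careful person would: the job done as asked, in the order asked, and still so for the second after the job is handed in, with the robot touching nothing.
It also fails if it takes over 72 s, if anything falls off the work surface, if the arm or the gripper's body presses on something with over 40 N, if the wrist force passes 120 N, or if a joint passes its speed limit or range.

### The arm

A 7-joint arm with a two-finger parallel gripper is mounted at the origin on a cart in front of the work surface, level with it; the furniture and walls round the work are solid. World frame = base frame: x ahead of the robot, y to its left, z up, the work surface at z = 0. Lengths are in m, angles in rad, forces in N, time in s.
With the tool pointing down it reaches from about 0.4 to 0.85 m from the base axis. Payload 10.4 kg.
Tool frame: the origin (TCP) lies between the finger pads; the fingertips stand tip_extent ahead of it and the grasp point (between the pads) lies 2 mm behind it (tip_extent is the distance from the TCP to the fingertips, in m); z points along the fingers, y is the direction in which the jaws open and shut (so a half turn about z gives the same grasp; the last joint's range is limited). The gripper opens to 87 mm and grips with 3 to 60 N. Pads are 19 mm wide; open, the fingers measure 117 mm over their backs; the gripper's body (75 mm by 190 mm) begins 51 mm behind the grasp point.
Start: joints at [1.167, 0.332, -0.065, 1.46, 0.022, 1.35, -0.088], TCP at [0.232, -0.58, 0.24] pointing down, gripper open.
Joint ranges: [-2.6, 2.6], [-0.5, 2.12], [-1.47, 1.34], [0.16, 2.42], [-1.27, 4.41], [0.06, 2.06], [-2.6, 2.6]. Speed limits (rad/s): [2.22, 2.22, 2.79, 2.79, 3.14, 3.14, 3.14].

### API

Orientations are given as a unit quaternion [x, y, z, w].
In Python, from bench import read_state, camera, camera_params, close_job, tip_extent gives the robot as it stands. The module is installed in compiled form; this text tells all that it offers.
- The arm moves only by the tool send_rows, never from a script. Its argument "steps" is a list of rows, each a list of 7 numbers: the turn, a rotation vector about the tool's x, y, z in degrees, then the shift along the tool's x, y, z in m, then the gripper's target within -1 to 1 (shut at 1, half-way at 0, fully open at -1). In form: [[ax, ay, az, x, y, z, jaw], ...]. A call has exactly 10 rows; each row shifts and turns the pose as measured when the row begins, along the tool's axes as they then stand; what a row does not reach is not made up. A row lasts 1/10 s, in which the tool goes at most 50 mm and 8.59 degrees, less where a joint would pass 70% of its speed; a pose out of reach is approached as far as the arm can. A call with a gripper value outside its range is refused whole. The fingers move at their own pace and stop on an object; "force" is the grip in N (left out, the last holds). Time passes only in rows, so rows that do not move let the fingers close, or fill a call up. It gives the time, the measured TCP pose, the force and the opening at its end, in the units of the state.
- read_state(): the state, without advancing time (a new reading comes with each control period).
- camera(name): name is "side" or "top"; returns (picture, depth): 480x640x3 uint8, blue, green, red; 480x640 float32, m along the optical axis (not along the pixel's ray), 0 where there is no reading.
- camera_params(name): a dict with "camera_matrix" (3x3 intrinsics, pixels), "dist" ([k1, k2, p1, p2, k3] as OpenCV has them; the pictures are not rectified), "world_from_camera" (4x4, takes a point from camera to world coordinates). Camera axes: x right, y down, z forward; pixel columns grow to the right and rows downward; lengths in m; the calibration is good to about 2 mm. A picture is of the moment at which its call begins. camera_params takes no time and is no camera call.
- close_job(): hands the job in, once; it reports no verdict.
The state is a dict: "time": time; "joint_positions": joint angles; "joint_vel": joint speeds; "joint_torque": joint torques, N m; "ee_pos": TCP position; "eef_rot": TCP orientation; "ft_force": force on the tool from outside, world axes, zero at the start; "torque": the same for the moment, N m; "width": finger opening in m.
Only numpy, scipy, OpenCV 4.12 (cv2) and the standard library are available. Lean on these libraries where they do the work, as an engineer would, in place of code of your own. Each camera call takes 0.05 s, during which the arm holds its last target.

## Working session

There is one attempt and no reset: what is moved stays moved. The work goes in short steps, Python scripts to look and compute and a tool call to move; the robot and the scene stay as the last step left them, time stands still between calls to the robot, and variables do not carry over. Pictures are saved under pics/ and viewed, and the job is handed in when it is done.

Besides the shell and the picture viewer there is one more tool, called after "Emit:" as name([rows], argument=value, ...), one row to a line, values as JSON. send_rows: Moves the arm, as the interface text tells. Its arguments: {"type":"object","properties":{"steps":{"type":"array"},"force":{"type":"number"}},"required":["steps"]}

```bash
mkdir -p pics
cat > h.py <<'E'
import numpy as np, cv2
from bench import *
def ray(name,uv,z):
    p=camera_params(name);K=np.array(p["camera_matrix"]);d=np.array(p["dist"]);T=np.array(p["world_from_camera"])
    n=cv2.undistortPoints(np.array(uv,float).reshape(-1,1,2),K,d).reshape(-1,2)
    r=np.c_[n,np.ones(len(n))]@T[:3,:3].T;o=T[:3,3]
    return o+r*((z-o[2])/r[:,2])[:,None]
E
python3 - <<'E'
from h import *
s=read_state()
for k,v in s.items(): print(k,np.round(v,3))
print(tip_extent if not callable(tip_extent) else tip_extent())
for n in("top","side"):
    im,d=camera(n); cv2.imwrite(f"pics/{n}0.png",im); np.save(f"pics/{n}0.npy",d)
    print(n,np.round(camera_params(n)["world_from_camera"],3).tolist(), np.round(camera_params(n)["camera_matrix"],1).tolist())
E
```

```text
time 0.0
joint_positions [ 1.167  0.333 -0.065  1.461  0.022  1.35  -0.088]
joint_vel [-0.001 -0.     0.001  0.001 -0.001 -0.002 -0.   ]
joint_torque [ 0.0000e+00 -6.2325e+01  2.5000e-02 -3.8989e+01 -6.1000e-02  4.0000e-02
  0.0000e+00]
ee_pos [ 0.232 -0.58   0.239]
eef_rot [ 0.982  0.189 -0.    -0.001]
ft_force [-0.507  0.517  0.273]
torque [-0.053  0.001  0.02 ]
width 0.087
0.017
top [[0.017, -0.998, 0.063, 0.475], [-1.0, -0.017, -0.001, 0.039], [0.002, -0.062, -0.998, 1.062], [0.0, 0.0, 0.0, 1.0]] [[602.8, 0.0, 319.0], [0.0, 602.8, 239.4], [0.0, 0.0, 1.0]]
side [[-0.945, -0.211, 0.251, 0.324], [-0.328, 0.622, -0.711, 0.704], [-0.006, -0.754, -0.657, 0.674], [0.0, 0.0, 0.0, 1.0]] [[493.9, 0.0, 325.4], [0.0, 493.9, 245.2], [0.0, 0.0, 1.0]]
```

View pics/top0.png

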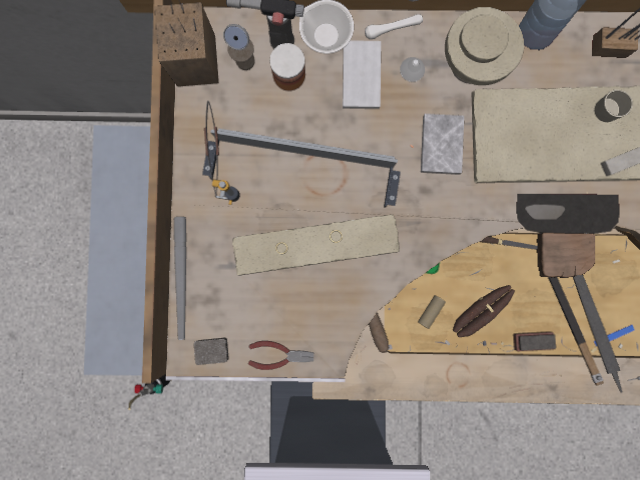

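View pics/side0.png

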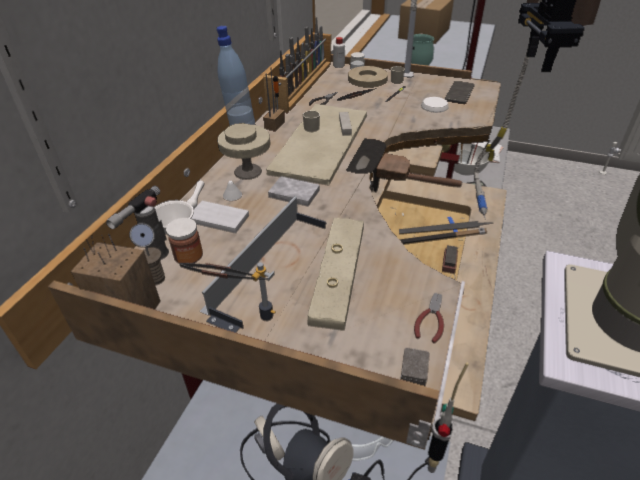

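The top view shows the brick at about (233–399, 215–274), rings at (281,249) and (335,239), the shield from (217,133) to (395,160), the stops at (209,160) and (392,187), and the post collar near (231,195). Next I measure using depth.

```bash
cat >> h.py <<'E'
def cloud(name,d):
    p=camera_params(name);K=np.array(p["camera_matrix"]);di=np.array(p["dist"]);T=np.array(p["world_from_camera"])
    v,u=np.mgrid[0:480,0:640]
    n=cv2.undistortPoints(np.stack([u,v],-1).reshape(-1,1,2).astype(float),K,di).reshape(480,640,2)
    P=np.dstack([n,np.ones((480,640))])*d[...,None]
    return P@T[:3,:3].T+T[:3,3]
def brick(im,d,name="top"):
    P=cloud(name,d);z=P[...,2]
    m=((z>0.018)&(z<0.032)).astype(np.uint8)
    m=cv2.morphologyEx(m,cv2.MORPH_OPEN,np.ones((5,5)))
    n,l,st,c=cv2.connectedComponentsWithStats(m)
    out=[]
    for i in range(1,n):
        if st[i,4]>500:
            ys,xs=np.where(l==i); w=ray(name,np.c_[xs,ys],0.027)[:,:2]
            r=cv2.minAreaRect((w*1000).astype(np.float32)); out.append((st[i].tolist(),np.round(r[0],1),np.round(r[1],1),round(r[2],2)))
    return out,m
E
python3 - <<'E'
from h import *
im=cv2.imread("pics/top0.png");d=np.load("pics/top0.npy")
P=cloud("top",d)
print(P[[300,200,230,245],[300,300,360,310],2])
o,m=brick(im,d)
for x in o: print(x)
z=P[...,2]
c=np.clip(z*1000/60*255,0,255).astype(np.uint8)
cr=np.hstack([cv2.resize(im[110:290,165:465],None,fx=2.6,fy=2.6,interpolation=3)])
cv2.imwrite("pics/crop.png",cr); cv2.imwrite("pics/z.png",cv2.applyColorMap(cv2.resize(c[110:290,165:465],None,fx=2.6,fy=2.6,interpolation=0),2))
E
```

```text
[ 0.00052984 -0.00195388  0.02907045  0.02635678]
([232, 215, 167, 60, 6037], array([531.8,  43.4]), array([ 66. , 284.9]), 9.21)
([194, 339, 33, 26, 718], array([347.3, 220.1]), array([40.3, 53.7]), 6.41)
```

View pics/crop.png

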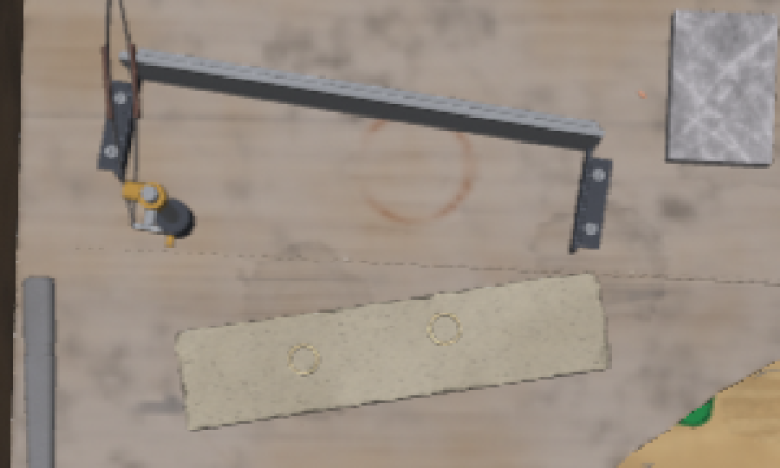

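View pics/z.png

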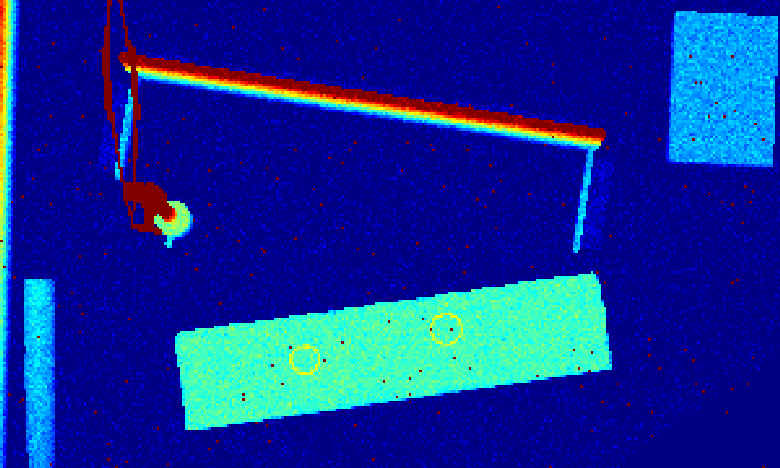

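Run:
```python
from h import *
im=cv2.imread("pics/top0.png");d=np.load("pics/top0.npy")
P=cloud("top",d)
X,Y,Z=P[...,0],P[...,1],P[...,2]
def rect(m,zp):
    m=cv2.morphologyEx(m.astype(np.uint8),cv2.MORPH_CLOSE,np.ones((3,3)))
    n,l,st,c=cv2.connectedComponentsWithStats(m)
    for i in range(1,n):
        if st[i,4]>25:
            ys,xs=np.where(l==i); w=ray("top",np.c_[xs,ys],zp)[:,:2]*1000
            r=cv2.minAreaRect(w.astype(np.float32)); print(st[i],np.round(r[0],1),np.round(r[1],1),round(r[2],1), np.round(cv2.boxPoints(r)).tolist())
roi=(X>0.55)&(X<0.8)&(Y>-0.12)&(Y<0.25)
print("stops");rect(roi&(Z>.013)&(Z<.024),.02)
print("collar");rect(roi&(Z>.025)&(Z<.034)&(X<.66)&(Y>.1),.03)
print("shieldtop");rect(roi&(Z>.052)&(Z<.064),.058)
# shield inner edge points: side faces
m=roi&(Z>.006)&(Z<.05)&(Y<.17)&(Y>-.07)&(X>.67)
w=P[m][:,:2]*1000
c=np.polyfit(w[:,1],w[:,0],1);print("face",c,np.degrees(np.arctan(c[0])),np.std(w[:,0]-np.polyval(c,w[:,1])))
# rings
print("rings");rect((Z>.0315)&(Z<.04)&(X>.48)&(X<.6)&(Y<.19)&(Y>-.1),.035)
print("block");rect((Z>.012)&(Z<.024)&(X>.6)&(X<.8)&(Y<-.1)&(Y>-.25),.018)
```

```text
stops
[343  93  38  15 516] [786.9 -32.5] [24.9 65. ] 0.9 [[774.0, -0.0], [775.0, -65.0], [800.0, -65.0], [799.0, 0.0]]
[218 138  69  12  97] [705.8 157.8] [120.3   3.2] 82.1 [[696.0, 98.0], [699.0, 98.0], [716.0, 217.0], [713.0, 218.0]]
[209 144   7  35  88] [674.3 225.9] [ 5.4 60.3] 82.1 [[644.0, 227.0], [704.0, 219.0], [705.0, 224.0], [645.0, 233.0]]
[288 150 107  57 259] [651.3   7.4] [186.9  72.2] 80.5 [[600.0, -79.0], [671.0, -91.0], [702.0, 94.0], [631.0, 106.0]]
[354 216  30  19 105] [575.1 -46.5] [22.2 52.1] 34.1 [[551.0, -31.0], [580.0, -74.0], [599.0, -62.0], [570.0, -19.0]]
[309 223  26  12  78] [557.7  33.9] [18.1 44.1] 8.1 [[546.0, 54.0], [552.0, 11.0], [570.0, 13.0], [564.0, 57.0]]
[371 223  14  11  49] [560.8 -63.3] [16.2 20.3] 16.9 [[550.0, -56.0], [556.0, -75.0], [572.0, -71.0], [566.0, -51.0]]
[340 225  16  10  49] [559.3 -12.3] [26.8 14.7] 70.3 [[548.0, -22.0], [562.0, -27.0], [571.0, -2.0], [557.0, 3.0]]
[284 228  14   5  29] [554.7  87.2] [ 6.3 23.1] 10.5 [[550.0, 98.0], [554.0, 75.0], [560.0, 76.0], [556.0, 99.0]]
collar
[224 187  14  14 103] [616.9 190.1] [20.
[... 204 characters left out ...]

[217 131 181  33 734] [694.1  61. ] [307.3   7.4] 81.9 [[669.0, -91.0], [676.0, -92.0], [719.0, 213.0], [712.0, 214.0]]
face [-3.39790151e-01  7.37182797e+02] -18.767254937192103 42.81886471713792
rings
[330 230  13  13  42] [546.1   9.1] [20.5 20.5] 0.9 [[536.0, 19.0], [536.0, -1.0], [557.0, -1.0], [556.0, 19.0]]
[276 242  12  12  44] [524.5 101.2] [18.1 19.3] 46.1 [[511.0, 101.0], [525.0, 88.0], [538.0, 101.0], [524.0, 114.0]]
block
[ 472   94   15   89 1014] [ 723.4 -240.6] [155.6  24. ] 1.9 [[645.0, -231.0], [646.0, -255.0], [802.0, -250.0], [801.0, -226.0]]
[ 422  114   42   60 2329] [ 712.7 -175.3] [ 70.6 102.4] 88.0 [[660.0, -209.0], [763.0, -212.0], [765.0, -142.0], [663.0, -138.0]]
```

Run:
```python
from h import *
d=np.load("pics/top0.npy");P=cloud("top",d);Z=P[...,2]
for nm,(u0,u1,v0,v1) in dict(L=(205,217,145,180),R=(383,397,169,210)).items():
    m=np.zeros_like(Z,bool);m[v0:v1,u0:u1]=1;m&=(Z>.012)&(Z<.026)
    v,u=np.where(m);w=ray("top",np.c_[u,v],.02)[:,:2]*1000
    r=cv2.minAreaRect(w.astype(np.float32));print(nm,len(u),np.round(r[0],1),np.round(r[1],1),r[2],np.round(cv2.boxPoints(r)).tolist())
a=np.radians(-8.0)
R=np.array([[np.cos(a),-np.sin(a)],[np.sin(a),np.cos(a)]])
o=np.array([690.5,61.5])
for n,p in dict(L=(674.3,225.9),post=(616.9,190.1),brick=(531.8,43.4),blockc=(712.7,-175.3)).items(): print(n,(np.array(p)-o)@R)
```

```text
L 85 [673.4 226. ] [ 5.4 58.6] 82.13729858398438 [[644.0, 227.0], [702.0, 219.0], [703.0, 225.0], [645.0, 233.0]]
R 101 [633.3 -81.6] [ 4.6 66. ] 82.12454223632812 [[600.0, -79.0], [666.0, -88.0], [666.0, -84.0], [601.0, -75.0]]
L [-38.92240051 160.54546627]
post [-90.78139064 117.10533341]
brick [-154.63650938  -40.01062317]
blockc [  54.94014143 -231.40583584]
```

Emit:
send_rows([
  [0,0,0,0,-0.045,0,0.3],
  [0,0,0,0,-0.045,0,0.3],
  [0,0,0,0,-0.045,0,0.3],
  [0,0,0,0,-0.045,0,0.3],
  [0,0,-6.3,0.05,0,0,0.3],
  [0,0,-6.3,0.05,0,0,0.3],
  [0,0,-6.3,0.05,0,0,0.3],
  [0,0,-6.3,0.05,0,0,0.3],
  [0,0,-6.3,0.05,0,0,0.3],
  [0,0,-6.3,0.05,0,0,0.3],
], force=20)

```text
time: 1.1
ee_pos: [0.3919, -0.2261, 0.2327]
eef_rot: [0.866, 0.501, -0.001, -0.005]
ft_force: [0.0, -0.6, -0.1]
width: 0.0308
```

```bash
cat >> h.py <<'E'
def tool():
    s=read_state();x,y,z,w=s["eef_rot"];p=np.array(s["ee_pos"])*1000
    from scipy.spatial.transform import Rotation as Ro
    R=Ro.from_quat(s["eef_rot"]).as_matrix()
    psi=np.degrees(np.arctan2(R[1,0],R[0,0]))
    return s,p,R,psi
def go(tx,ty,tz,psi_t=None):
    "delta in tool frame (mm) to world target, turn needed incl. levelling"
    from scipy.spatial.transform import Rotation as Ro
    s,p,R,psi=tool()
    d=R.T@(np.array([tx,ty,tz])-p)
    pt=psi if psi_t is None else psi_t
    a=np.radians(pt);Rt=np.array([[np.cos(a),np.sin(a),0],[np.sin(a),-np.cos(a),0],[0,0,-1]])
    rv=Ro.from_matrix(R.T@Rt).as_rotvec(degrees=True)
    print("t",round(s["time"],2),"p",np.round(p,1),"psi",round(psi,2),"tool d",np.round(d,1),"turn",np.round(rv,2),"w",round(s["width"],4),"F",np.round(s["ft_force"],1),"q7",round(s["joint_positions"][6],2))
YB=-7.9; OB=np.array([691.3,66.8])
def b2w(x,y):
    a=np.radians(YB);return OB+np.array([x*np.cos(a)-y*np.sin(a),x*np.sin(a)+y*np.cos(a)])
def w2b(x,y):
    a=np.radians(YB);d=np.array([x,y])-OB;return np.array([d[0]*np.cos(a)+d[1]*np.sin(a),-d[0]*np.sin(a)+d[1]*np.cos(a)])
def bp(c,yaw,u,v):
    "point u along brick x, v along brick y; world in/out"
    a=np.radians(yaw);return np.array(c)+np.array([u*np.cos(a)-v*np.sin(a),u*np.sin(a)+v*np.cos(a)])
E
python3 - <<'E'
from h import *
print(bp((531.8,43.4),9.2,0,142.5+25))
go(505,209,240,99.2)
E
```

```text
[505.01990106 208.7453244 ]
t 1.1 p [ 391.9 -226.1  232.7] psi 60.07 tool d [ 433.5 -119.2   -4.6] turn [ -0.44  -0.38 -39.13] w 0.0308 F [ 0.  -0.6 -0.1] q7 -0.08
```

Run:
```python
from h import *
d=np.load("pics/top0.npy");P=cloud("top",d);X,Y,Z=P[...,0],P[...,1],P[...,2]
for y in range(24,36): 
    m=(X>.38)&(X<.62)&(Y>y/100)&(Y<y/100+.01);print(y,np.round(np.percentile(Z[m],[5,50,95]),3),end=" ")
print()
m=(X>.55)&(X<.68)&(Y>.15)&(Y<.26)&(Z>.04)
for z0 in (.04,.06,.08,.1,.12,.14):
    k=m&(Z>z0)&(Z<z0+.02)
    if k.any(): print(z0,k.sum(),X[k].min(),X[k].max(),Y[k].min(),Y[k].max())
m=(X>.55)&(X<.68)&(Y>.15)&(Y<.21)&(Z>.008)
print(X[m].min(), Z[m][X[m].argmin()])
```

```text
24 [-0.003  0.     0.003] 25 [-0.003  0.     0.003] 26 [-0.003  0.     0.011] 27 [-0.002  0.014  0.021] 28 [-0.002  0.014  0.022] 29 [-0.003  0.     0.003] 30 [-0.002  0.057  0.089] 31 [0.084 0.087 0.09 ] Traceback (most recent call last):
  File "<stdin>", line 4, in <module>
    return _quantile_unchecked(
        a, q, axis, out, overwrite_input, method, keepdims, weights)
    return _ureduce(a,
                    func=_quantile_ureduce_func,
    ...<5 lines>...
                    overwrite_input=overwrite_input,
                    method=method)
    r = func(a, **kwargs)
    result = _quantile(arr,
                       quantiles=q,
    ...<2 lines>...
                       out=out,
                       weights=wgt)
    slices_having_nans = np.isnan(arr[-1, ...])
                                  ~~~^^^^^^^^^
IndexError: index -1 is out of bounds for axis 0 with size 0
```

```bash
cat >> h.py <<'E'
def rows(tx,ty,tz,psi_t,n=10):
    s,p,R,psi=tool();d=(np.array([tx,ty,tz])-p)/n/1000;dp=(psi_t-psi)/n
    for k in range(n):
        a=np.radians(psi+dp*k);print("[0,0,%.1f, %.3f,%.3f,%.3f]"%(-dp,d[0]*np.cos(a)+d[1]*np.sin(a),d[0]*np.sin(a)-d[1]*np.cos(a),-d[2]))
E
python3 - <<'E'
from h import *
rows(505,208,110,130)
E
```

```text
[0,0,-7.0, 0.043,-0.012,0.012]
[0,0,-7.0, 0.044,-0.007,0.012]
[0,0,-7.0, 0.045,-0.001,0.012]
[0,0,-7.0, 0.045,0.004,0.012]
[0,0,-7.0, 0.044,0.010,0.012]
[0,0,-7.0, 0.042,0.015,0.012]
[0,0,-7.0, 0.040,0.020,0.012]
[0,0,-7.0, 0.037,0.025,0.012]
[0,0,-7.0, 0.034,0.029,0.012]
[0,0,-7.0, 0.030,0.033,0.012]
```

Emit:
send_rows([
  [0,0,-7,0.043,-0.012,0.012,1],
  [0,0,-7,0.044,-0.007,0.012,1],
  [0,0,-7,0.045,-0.001,0.012,1],
  [0,0,-7,0.045,0.004,0.012,1],
  [0,0,-7,0.044,0.01,0.012,1],
  [0,0,-7,0.042,0.015,0.012,1],
  [0,0,-7,0.04,0.02,0.012,1],
  [0,0,-7,0.037,0.025,0.012,1],
  [0,0,-7,0.034,0.029,0.012,1],
  [0,0,-7,0.03,0.033,0.012,1],
])

```text
time: 2.1
ee_pos: [0.4965, 0.2284, 0.1119]
eef_rot: [0.399, 0.917, 0.002, -0.002]
ft_force: [0.7, -0.9, 0.3]
width: 0.0005
```

Run:
```python
from h import *
go(505,208,29,130)
```

```text
t 2.1 p [496.5 228.4 111.9] psi 132.92 tool d [-21.1  -7.9  82.8] turn [ 0.17 -0.27  2.92] w 0.0005 F [ 0.7 -0.9  0.3] q7 -0.01
```

Emit:
send_rows([
  [0,0,2.9,-0.021,-0.008,0,1],
  [0,0,0,0,0,0.03,1],
  [0,0,0,0,0,0.03,1],
  [0,0,0,0,0,0.018,1],
  [0,0,0,0,0,0.003,1],
  [0,0,0,0,0,0,1],
  [0,0,0,0,0,0,1],
  [0,0,0,0,0,0,1],
  [0,0,0,0,0,0,1],
  [0,0,0,0,0,0,1],
])

```text
time: 3.1
ee_pos: [0.5027, 0.2167, 0.0268]
eef_rot: [0.416, 0.909, 0.004, -0.005]
ft_force: [0.2, -1.1, -0.6]
width: 0.0005
```

Run:
```python
from h import *
go(512,178,29,130)
im,d=camera("top");cv2.imwrite("pics/t1.png",im[90:390,150:450])
```

```text
t 3.1 p [502.7 216.7  26.8] psi 130.81 tool d [-35.3 -18.3  -2.7] turn [ 0.14 -0.67  0.81] w 0.0005 F [ 0.2 -1.1 -0.6] q7 -0.09
```

View pics/t1.png

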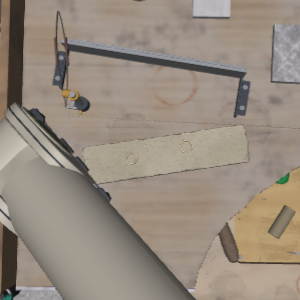

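Emit:
send_rows([
  [0,0,0,-0.006,-0.003,0,1],
  [0,0,0,-0.004,-0.002,0,1],
  [0,0,0,-0.004,-0.002,0,1],
  [0,0,0,-0.003,-0.002,0,1],
  [0,0,0,-0.003,-0.002,0,1],
  [0,0,0,-0.003,-0.002,0,1],
  [0,0,0,-0.003,-0.002,0,1],
  [0,0,0,-0.003,-0.002,0,1],
  [0,0,0,-0.003,-0.002,0,1],
  [0,0,0,-0.003,-0.002,0,1],
])

```text
time: 4.15
ee_pos: [0.5103, 0.1768, 0.0274]
eef_rot: [0.415, 0.91, 0.006, -0.005]
ft_force: [-0.1, 3.6, 0.2]
width: 0.0006
```

Run:
```python
from h import *
go(512,178,29,130)
```

```text
t 4.15 p [510.3 176.8  27.4] psi 130.97 tool d [-0.1  2.1 -1.6] turn [ 0.41 -0.82  0.97] w 0.0006 F [-0.1  3.6  0.2] q7 -0.0
```

Emit:
send_rows([
  [0,0,0,0.012,0.004,0,1],
  [0,0,0,0.008,0,-0.015,1],
  [0,0,0,0,0,-0.035,1],
  [0,0,0,0,0,-0.035,1],
  [0,0,-8,-0.015,-0.03,-0.02,0],
  [0,0,-8,-0.012,-0.032,0,-1],
  [0,0,-8,-0.007,-0.033,0,-1],
  [0,0,-8,-0.002,-0.034,0,-1],
  [0,0,-8,0.003,-0.034,0,-1],
  [0,0,-8,0.005,-0.01,0,-1],
])

```text
time: 5.15
ee_pos: [0.4306, 0.0383, 0.1411]
eef_rot: [0.013, 1.0, 0.004, -0.002]
ft_force: [-0.1, -0.0, -0.1]
width: 0.0405
```

Run:
```python
from h import *
im,d=camera("top");cv2.imwrite("pics/t2.png",im[90:390,150:450])
for o in brick(im,d)[0]: print(o)
im,d=camera("side");cv2.imwrite("pics/s2.png",im)
go(472,56,110,189.2)
```

```text
([244, 213, 167, 61, 6109], array([535.1,  23.2]), array([ 65.9, 284.7]), 9.61)
([194, 339, 33, 26, 753], array([347.3, 219.9]), array([40.3, 54.1]), 6.46)
t 5.25 p [430.8  39.3 141.3] psi 178.38 tool d [-40.8  17.6  31.3] turn [  0.49  -0.12 -10.82] w 0.0486 F [-0.1  0.4 -0.8] q7 1.32
```

View pics/t2.png

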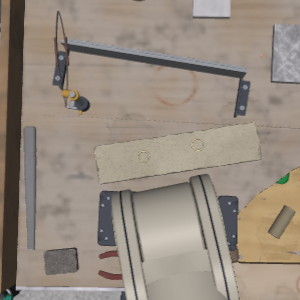

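View pics/s2.png

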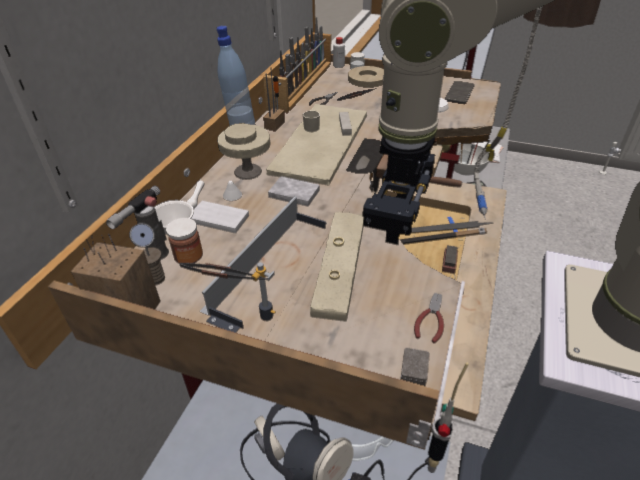

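Run:
```python
from h import *
c=(535.1,23.2);print(w2b(*c))
p=bp(c,9.6,-56,45);print(p);go(p[0],p[1],27,189.6)
```

```text
[-148.72499595  -64.65505069]
[472.37962832  58.23077185]
t 5.25 p [430.8  39.3 141.3] psi 178.38 tool d [-41.3  19.2 114.3] turn [  0.49  -0.12 -11.22] w 0.0486 F [-0.1  0.4 -0.8] q7 1.32
```

Emit:
send_rows([
  [0,0,-6,0,0,0.02,-1],
  [0,0,-5.2,0,0,0.03,-1],
  [0,0,0,-0.022,0.006,0.03,-1],
  [0,0,0,-0.018,0.005,0.02,-1],
  [0,0,0,-0.004,0.001,0.012,-1],
  [0,0,0,0,0,0.002,-1],
  [0,0,0,0,0,0,-1],
  [0,0,0,0,0,0,-1],
  [0,0,0,0,0,0,-1],
  [0,0,0,0,0,0,-1],
])

```text
time: 6.25
ee_pos: [0.4777, 0.0679, 0.0301]
eef_rot: [-0.073, 0.997, 0.002, 0.004]
ft_force: [-0.3, -0.5, -0.0]
width: 0.0871
```

Run:
```python
from h import *
c=np.array((535.1,23.2));p=bp(c,9.6,-56,45);go(p[0],p[1],27,189.6)
# swing plan about COR at v=-110, contact u=-42.5
cor=bp(c,9.6,0,-110)
print("cor bay",w2b(*cor))
for y in (9.6,6,2,-2,-6,-10,-14,-18,-22,-23):
    cc=bp(cor,y,0,110);t=bp(cor,y,-42.5,155);print(y,np.round(w2b(*cc)),"tool",np.round(t,1),"psi",180+y)
```

```text
t 6.25 p [477.7  67.9  30.1] psi -171.65 tool d [ 6.7 -8.8  3. ] turn [ 0.18  0.46 -1.24] w 0.0871 F [-0.3 -0.5 -0. ] q7 1.17
cor bay [-115.64735801 -169.56391527]
9.6 [-149.  -65.] tool [485.7  60.5] psi 189.6
6 [-142.  -63.] tool [495.   64.4] psi 186
2 [-135.  -61.] tool [505.6  68.2] psi 182
-2 [-127.  -60.] tool [516.4  71.1] psi 178
-6 [-119.  -60.] tool [527.4  73.3] psi 174
-10 [-112.  -60.] tool [538.5  74.8] psi 170
-14 [-104.  -60.] tool [549.7  75.4] psi 166
-18 [-96. -61.] tool [560.9  75.3] psi 162
-22 [-89. -63.] tool [572.1  74.4] psi 158
-23 [-87. -63.] tool [574.9  74. ] psi 157
```

Emit:
send_rows([
  [0,0,-1.2,0,-0.008,0.002,-1],
  [0,0,0,-0.004,0,0.001,-1],
  [0,0,0,-0.003,0,0,-1],
  [0,0,1,-0.003,0.001,0,-1],
  [0,0,1.5,-0.004,0.001,0,-1],
  [0,0,1.5,-0.004,0.001,0,-1],
  [0,0,1.5,-0.004,0.001,0,-1],
  [0,0,1.5,-0.004,0.001,0,-1],
  [0,0,1.5,-0.004,0.001,0,-1],
  [0,0,1.5,-0.004,0.001,0,-1],
])

```text
time: 7.25
ee_pos: [0.5129, 0.0716, 0.0285]
eef_rot: [0.013, 1.0, 0.001, 0.003]
ft_force: [-2.7, -0.3, 1.4]
width: 0.0869
```

```bash
cat > look.py <<'E'
from h import *
import sys
im,d=camera("top");cv2.imwrite("pics/%s.png"%sys.argv[1],im[90:390,150:450])
o=brick(im,d)[0][0];print(o)
w,h=o[2];yaw=o[3] if w<h else o[3]-90
print("yaw",yaw,"rel",yaw-YB,"bay",np.round(w2b(*o[1]),1))
s,p,R,psi=tool();v=p[:2]-o[1];a=np.radians(yaw)
print("tool in brick uv",v[0]*np.cos(a)+v[1]*np.sin(a),-v[0]*np.sin(a)+v[1]*np.cos(a))
go(p[0],p[1],27,None)
P=cloud("top",d);Z=P[...,2];m=(Z>.031)&(Z<.045)&(P[...,0]>o[1][0]/1000-.1)
E
python3 look.py t3
```

```text
([350, 214, 60, 40, 1987], array([552.6, -65.4]), array([102.6,  65.3]), 88.82)
yaw -1.1800000000000068 rel 6.7199999999999935 bay [-119.2 -150. ]
tool in brick uv -41.8018008285293 136.37382967749474
t 7.3 p [513.6  71.8  28.6] psi 178.45 tool d [ 0.  -0.   1.6] turn [0.15 0.36 0.  ] w 0.0866 F [-2.3  0.1 -1. ] q7 0.99
```

View pics/t3.png

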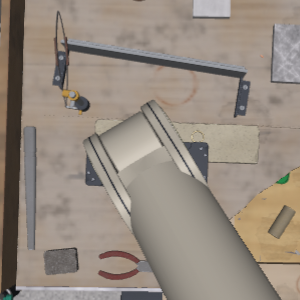

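Emit:
send_rows([
  [0,0,1.5,-0.004,0.001,0.001,-1],
  [0,0,1.5,-0.004,0.001,0,-1],
  [0,0,1.5,-0.004,0.001,0,-1],
  [0,0,1.5,-0.004,0.001,0,-1],
  [0,0,1.5,-0.004,0.001,0,-1],
  [0,0,1.5,-0.004,0.001,0,-1],
  [0,0,1.5,-0.004,0.001,0,-1],
  [0,0,1.5,-0.004,0.001,0,-1],
  [0,0,1.5,-0.004,0.001,0,-1],
  [0,0,1.5,-0.004,0.001,0,-1],
])

```text
time: 8.3
ee_pos: [0.5577, 0.0764, 0.0275]
eef_rot: [0.154, 0.988, 0.002, 0.003]
ft_force: [-1.5, 0.8, -1.0]
width: 0.0871
```

```bash
python3 look.py t4
python3 - <<'E'
from h import *
im,d=camera("side");cv2.imwrite("pics/s4.png",im)
E
```

```text
([337, 199, 76, 58, 2167], array([562.4, -49.4]), array([138.7,  66.1]), 72.39)
yaw -17.61 rel -9.709999999999999 bay [-111.7 -132.8]
tool in brick uv -41.94226135355691 118.55407654659994
t 8.35 p [558.3  76.3  27.6] psi 162.17 tool d [ 0.  -0.   0.6] turn [0.3 0.3 0. ] w 0.0872 F [-0.1 -0.1  0. ] q7 0.73
```

View pics/t4.png

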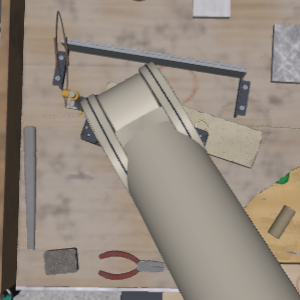

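View pics/s4.png

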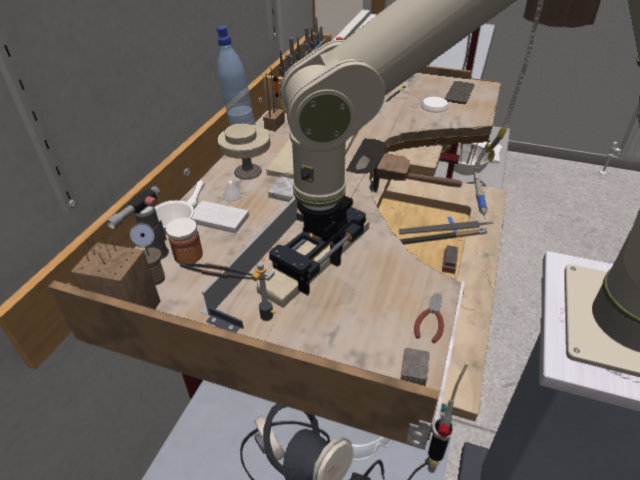

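Emit:
send_rows([
  [0,0,1.5,-0.004,0.001,0.001,-1],
  [0,0,1.5,-0.004,0.001,0,-1],
  [0,0,1.5,-0.004,0.001,0,-1],
  [0,0,0.5,-0.002,0,0,-1],
  [0,0,0,0,0,0,-1],
  [0,0,0,0.01,-0.01,0,-1],
  [0,0,0,0.025,-0.025,0,-1],
  [0,0,0,0.02,-0.02,-0.02,0.3],
  [0,0,0,0,0,-0.04,0.3],
  [0,0,0,0,0,-0.04,0.3],
])

```text
time: 9.4
ee_pos: [0.4961, 0.0428, 0.124]
eef_rot: [0.2, 0.98, 0.002, 0.0]
ft_force: [1.1, -0.5, 0.5]
width: 0.0707
```

```bash
python3 look.py t5
```

```text
([251, 161, 91, 53, 2631], array([621. ,  79.1]), array([147.8,  66.1]), 67.63)
yaw -22.370000000000005 rel -14.470000000000004 bay [-71.3   2.5]
tool in brick uv -99.25099277073863 -79.2416491662155
t 9.45 p [499.1  43.6 130.2] psi 156.92 tool d [  0.7  -0.6 103.2] turn [0.36 0.37 0.  ] w 0.0668 F [5.  1.8 5.7] q7 0.83
```

View pics/t5.png

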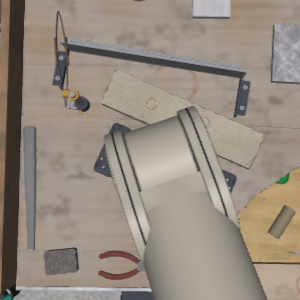

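Run:
```python
from h import *
c=(594.8,15.7);p=bp(c,-22.4,-3,-172);print(p);rows(p[0],p[1],110,67.6)
```

```text
[ 526.48225717 -142.17870665]
[0,0,8.9, -0.010,-0.016,0.002]
[0,0,8.9, -0.012,-0.014,0.002]
[0,0,8.9, -0.014,-0.012,0.002]
[0,0,8.9, -0.016,-0.010,0.002]
[0,0,8.9, -0.017,-0.007,0.002]
[0,0,8.9, -0.018,-0.004,0.002]
[0,0,8.9, -0.019,-0.002,0.002]
[0,0,8.9, -0.019,0.001,0.002]
[0,0,8.9, -0.018,0.004,0.002]
[0,0,8.9, -0.017,0.007,0.002]
```

Emit:
send_rows([
  [0,0,8.5,-0.01,-0.016,0.004,0.63],
  [0,0,8.5,-0.012,-0.014,0.004,0.63],
  [0,0,8.5,-0.014,-0.012,0.002,0.63],
  [0,0,8.5,-0.016,-0.01,0.002,0.63],
  [0,0,8.5,-0.017,-0.007,0.002,0.63],
  [0,0,8.5,-0.018,-0.004,0.002,0.63],
  [0,0,8.5,-0.019,-0.002,0.002,0.63],
  [0,0,8.5,-0.019,0.001,0.002,0.63],
  [0,0,8.5,-0.018,0.004,0.002,0.63],
  [0,0,8.5,-0.017,0.007,0.002,0.63],
])

```text
time: 10.45
ee_pos: [0.5384, -0.149, 0.1135]
eef_rot: [0.814, 0.58, 0.01, 0.01]
ft_force: [0.3, -0.6, 0.1]
width: 0.0159
```

```bash
python3 look.py t6
python3 - <<'E'
from h import *
c=(594.8,15.7);p=bp(c,-22.4,-3,-172);go(p[0],p[1],27,67.6)
E
```

```text
([251, 161, 163, 97, 6044], array([594.5,  16.4]), array([284.1,  66.7]), 67.17)
yaw -22.83 rel -14.929999999999998 bay [-89.  -63.2]
tool in brick uv 14.020263263207255 -177.65443532535994
t 10.5 p [ 538.5 -152.8  113.2] psi 70.18 tool d [-0.3 -2.5 86.2] turn [ 1.64 -0.19 -0.  ] w 0.0163 F [-1.6 -3.   0.3] q7 -0.29
t 10.5 p [ 538.5 -152.8  113.2] psi 70.18 tool d [  5.6 -17.3  85.7] turn [ 1.63 -0.23  2.58] w 0.0163 F [-1.6 -3.   0.3] q7 -0.29
```

View pics/t6.png

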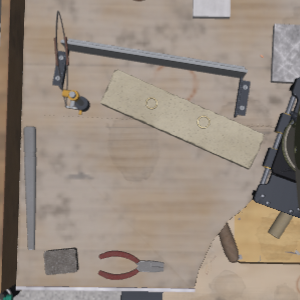

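Emit:
send_rows([
  [1.6,0,3,0,-0.017,0.01,0.63],
  [0,0,0,0,0,0.03,0.63],
  [0,0,0,0,0,0.03,0.63],
  [0,0,0,0,0,0.015,0.63],
  [0,0,0,0,0,0.002,0.63],
  [0,0,0,0,0,0,0.63],
  [0,0,0,0,0,0,0.63],
  [0,0,0,0,0,0,0.63],
  [0,0,0,0,0,0,0.63],
  [0,0,0,0,0,0,0.63],
])

```text
time: 11.5
ee_pos: [0.5275, -0.1516, 0.0285]
eef_rot: [0.834, 0.552, 0.005, 0.005]
ft_force: [1.1, -0.7, -0.3]
width: 0.0161
```

```bash
python3 look.py t7
python3 - <<'E'
from h import *
c=(594.5,16.4);p=bp(c,-22.8,-3,-152);go(p[0],p[1],27,67.2)
E
```

```text
([252, 161, 162, 97, 5983], array([594.4,  16.2]), array([284.5,  66.6]), 67.15)
yaw -22.849999999999994 rel -14.949999999999994 bay [-89.  -63.4]
tool in brick uv 3.574250379100846 -180.58707693204772
t 11.55 p [ 527.6 -151.6   28.4] psi 66.98 tool d [-0.  -0.   1.4] turn [ 0.77 -0.16 -0.  ] w 0.0161 F [-0.   0.6  0.1] q7 -0.39
t 11.55 p [ 527.6 -151.6   28.4] psi 66.98 tool d [28.8 -6.5  1.4] turn [ 0.77 -0.16 -0.22] w 0.0161 F [-0.   0.6  0.1] q7 -0.39
```

Emit:
send_rows([
  [0.7,0,0,0.012,-0.006,0.001,0.63],
  [0,0,0,0.009,0,0,0.63],
  [0,0,0,0.004,0,0,0.63],
  [0,0,0,0.003,0,0,0.63],
  [0,0,0,0.004,0,0,0.63],
  [0,0,0,0.004,0,0,0.63],
  [0,0,0,0.004,0,0,0.63],
  [0,0,0,0.004,0,0,0.63],
  [0,0,0,0.004,0,0,0.63],
  [0,0,0,0.004,0,0,0.63],
])

```text
time: 12.55
ee_pos: [0.5428, -0.1006, 0.0278]
eef_rot: [0.835, 0.551, -0.0, 0.001]
ft_force: [-2.0, -3.5, 2.0]
width: 0.0156
```

```bash
python3 look.py t8
```

```text
([238, 155, 151, 91, 5551], array([608.3,  47.9]), array([267.2,  66.7]), 67.2)
yaw -22.799999999999997 rel -14.899999999999997 bay [-79.6 -30.1]
tool in brick uv -2.9441734694242143 -161.18708072154305
t 12.6 p [543.1 -99.6  27.8] psi 66.87 tool d [ 0.  -0.   0.8] turn [0.02 0.04 0.  ] w 0.0163 F [-0.1 -2.   0.8] q7 -0.49
```

View pics/t8.png

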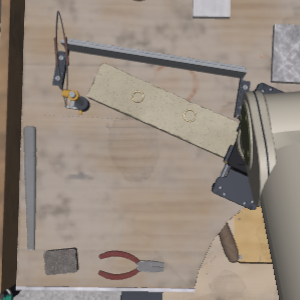

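Emit:
send_rows([
  [0,0,0,0.004,0,0.001,0.63],
  [0,0,0,0.004,0,0,0.63],
  [0,0,0,0.004,0,0,0.63],
  [0,0,0,0.004,0,0,0.63],
  [0,0,0,0.004,0,0,0.63],
  [0,0,0,0.004,0,0,0.63],
  [0,0,0,0.004,0,0,0.63],
  [0,0,0,0.003,0,0,0.63],
  [0,0,0,0.002,0,0,0.63],
  [0,0,0,0,0,0,0.63],
])

```text
time: 13.6
ee_pos: [0.5572, -0.0669, 0.0268]
eef_rot: [0.835, 0.551, -0.0, 0.0]
ft_force: [-0.7, -3.3, 2.1]
width: 0.0162
```

```bash
python3 look.py t9
```

```text
([218, 146, 146, 91, 5419], array([623.8,  84. ]), array([262.4,  66.7]), 67.02)
yaw -22.980000000000004 rel -15.080000000000004 bay [-69.2   7.8]
tool in brick uv -2.4124596332397346 -164.96201751222856
t 13.65 p [557.2 -66.9  26.8] psi 66.86 tool d [-0.   0.  -0.2] turn [0.03 0.05 0.  ] w 0.0162 F [-0.8 -0.9  2.2] q7 -0.56
```

View pics/t9.png

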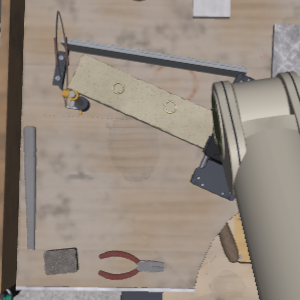

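Emit:
send_rows([
  [0,0,0,0.003,0,0,0.63],
  [0,0,0,0.002,0,0,0.63],
  [0,0,0,0.001,0,0,0.63],
  [0,0,0,0,0,0,0.63],
  [0,0,0,-0.01,0,0,0.63],
  [0,0,0,-0.015,0,-0.005,0.63],
  [0,0,0,0,0,-0.03,0.63],
  [0,0,0,0,0,-0.04,0],
  [0,0,-5,0,-0.02,-0.02,-0.5],
  [0,0,-8,0,-0.04,0,-1],
])

```text
time: 14.65
ee_pos: [0.4934, -0.0642, 0.1237]
eef_rot: [0.765, 0.644, 0.002, -0.002]
ft_force: [-0.3, 0.3, 0.3]
width: 0.0325
```

```bash
python3 look.py t10;python3 - <<'E'
from h import *
rows(520,10,110,157)
E
```

```text
([217, 144, 158, 97, 5913], array([621.7,  79.3]), array([282.7,  66.7]), 67.16)
yaw -22.840000000000003 rel -14.940000000000003 bay [-70.7   2.8]
tool in brick uv -70.19153390683563 -182.76842235277184
t 14.7 p [486.1 -61.9 121.4] psi 80.93 tool d [-0.4  0.7 94.4] turn [-0.42 -0.24  0.  ] w 0.0362 F [-1.3  2.3 -1.8] q7 -0.22
[0,0,-7.6, 0.008,0.002,0.001]
[0,0,-7.6, 0.007,0.003,0.001]
[0,0,-7.6, 0.007,0.004,0.001]
[0,0,-7.6, 0.006,0.005,0.001]
[0,0,-7.6, 0.005,0.006,0.001]
[0,0,-7.6, 0.005,0.006,0.001]
[0,0,-7.6, 0.004,0.007,0.001]
[0,0,-7.6, 0.003,0.007,0.001]
[0,0,-7.6, 0.002,0.008,0.001]
[0,0,-7.6, 0.001,0.008,0.001]
```

View pics/t10.png

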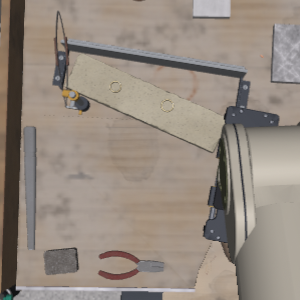

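Run:
```python
from h import *
p=bp((621.5,78.5),-22.9,-58,-50);print(p);rows(p[0],p[1],100,157)
```

```text
[548.61504897  55.00991883]
[0,0,-7.6, 0.013,0.004,0.002]
[0,0,-7.6, 0.012,0.006,0.002]
[0,0,-7.6, 0.011,0.007,0.002]
[0,0,-7.6, 0.010,0.009,0.002]
[0,0,-7.6, 0.009,0.010,0.002]
[0,0,-7.6, 0.007,0.011,0.002]
[0,0,-7.6, 0.006,0.012,0.002]
[0,0,-7.6, 0.004,0.013,0.002]
[0,0,-7.6, 0.002,0.013,0.002]
[0,0,-7.6, 0.001,0.013,0.002]
```

Emit:
send_rows([
  [0,0,-7.6,0.013,0.004,0.002,-1],
  [0,0,-7.6,0.012,0.006,0.002,-1],
  [0,0,-7.6,0.011,0.007,0.002,-1],
  [0,0,-7.6,0.01,0.009,0.002,-1],
  [0,0,-7.6,0.009,0.01,0.002,-1],
  [0,0,-7.6,0.007,0.011,0.002,-1],
  [0,0,-7.6,0.006,0.012,0.002,-1],
  [0,0,-7.6,0.004,0.013,0.002,-1],
  [0,0,-7.6,0.002,0.013,0.002,-1],
  [0,0,-7.6,0.001,0.013,0.002,-1],
])

```text
time: 15.7
ee_pos: [0.5424, 0.0612, 0.1005]
eef_rot: [0.174, 0.985, 0.004, -0.003]
ft_force: [-0.5, -0.1, -0.1]
width: 0.0866
```

Run:
```python
from h import *
p=bp((621.5,78.5),-22.9,-56,-50);go(p[0],p[1],27,157.1)
```

```text
t 15.7 p [542.4  61.2 100.5] psi 159.95 tool d [-10.5  -4.3  73.4] turn [ 0.36 -0.45  2.85] w 0.0866 F [-0.5 -0.1 -0.1] q7 0.79
```

Emit:
send_rows([
  [0,0,3,-0.006,-0.006,0.01,-1],
  [0,0,0,0,0,0.03,-1],
  [0,0,0,0,0,0.022,-1],
  [0,0,0,0,0,0.01,-1],
  [0,0,0,0,0,0,-1],
  [0,0,0,0,0,0,-1],
  [0,0,0,0,0,0,-1],
  [0,0,0,0,0,0,-1],
  [0,0,0,0,0,0,-1],
  [0,0,0,0,0,0,-1],
])

```text
time: 16.7
ee_pos: [0.5476, 0.0576, 0.0293]
eef_rot: [0.196, 0.981, 0.007, -0.001]
ft_force: [0.2, 0.5, 0.3]
width: 0.0871
```

Run:
```python
from h import *
p=bp((621.5,78.5),-22.9,-43,-50);go(p[0],p[1],27,157.1)
```

```text
t 16.7 p [547.6  57.6  29.3] psi 157.39 tool d [-16.9  -2.1   2.2] turn [ 0.8  -0.31  0.28] w 0.0871 F [0.2 0.5 0.3] q7 0.7
```

Emit:
send_rows([
  [0.7,0,0,-0.008,-0.002,0.001,-1],
  [0,0,0,-0.005,0,0.001,-1],
  [0,0,0,-0.003,0,0,-1],
  [0,0,0,-0.002,0,0,-1],
  [0,0,-1,-0.003,-0.001,0,-1],
  [0,0,-1,-0.003,-0.001,0,-1],
  [0,0,-1,-0.004,-0.001,0,-1],
  [0,0,-1,-0.003,-0.001,0,-1],
  [0,0,-1,-0.003,0,0,-1],
  [0,0,-1,-0.004,-0.001,0,-1],
])

```text
time: 17.7
ee_pos: [0.5813, 0.037, 0.0269]
eef_rot: [0.139, 0.99, 0.001, -0.005]
ft_force: [-4.4, 1.5, 3.4]
width: 0.0864
```

```bash
python3 look.py t11;python3 - <<'E'
from h import *
im,d=camera("side");cv2.imwrite("pics/s11.png",im)
E
```

```text
([217, 145, 54, 47, 1727], array([663. , 170.8]), array([84. , 66.5]), 74.52)
yaw -15.480000000000004 rel -7.580000000000004 bay [-42.3  99.1]
tool in brick uv -42.163743167902204 -151.14920759674268
t 17.75 p [582.   36.4  26.9] psi 164.01 tool d [ 0.   0.  -0.1] turn [ 0.04 -0.48 -0.  ] w 0.087 F [-1.6  1.8  0.8] q7 0.83
```

View pics/t11.png

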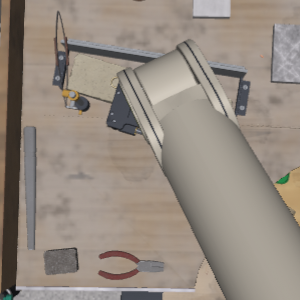

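View pics/s11.png

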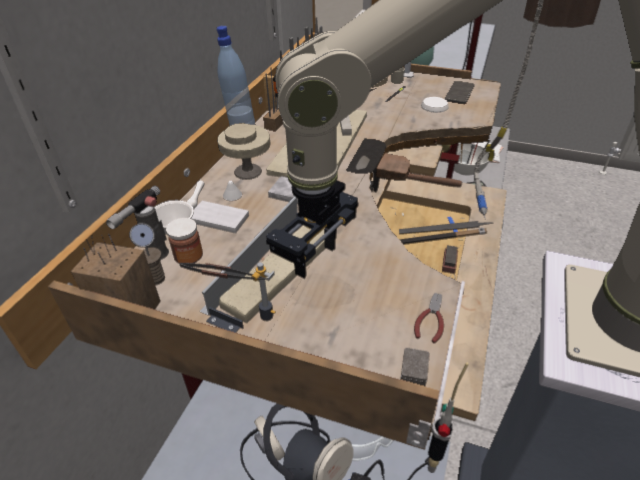

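Emit:
send_rows([
  [0,0,-1,-0.004,-0.001,0,-1],
  [0,0,-1,-0.003,-0.001,0,-1],
  [0,0,-1,-0.004,-0.001,0,-1],
  [0,0,-1,-0.003,0,0,-1],
  [0,0,-1,-0.004,-0.001,0,-1],
  [0,0,-1,-0.003,0,0,-1],
  [0,0,-1,-0.004,-0.001,0,-1],
  [0,0,-0.5,-0.002,0,0,-1],
  [0,0,0,0,0,0,-1],
  [0,0,0,0,0,0,-1],
])

```text
time: 18.8
ee_pos: [0.6089, 0.0243, 0.0263]
eef_rot: [0.069, 0.998, 0.001, -0.005]
ft_force: [-4.5, -0.3, 3.4]
width: 0.087
```

```bash
python3 look.py t12;python3 - <<'E'
from h import *
im,d=camera("side");cv2.imwrite("pics/s12.png",im)
s,p,R,psi=tool();print(w2b(*p[:2]))
E
```

```text
([219, 142, 63, 43, 1928], array([669.7, 159.1]), array([103.1,  66.2]), 82.33)
yaw -7.670000000000002 rel 0.22999999999999865 bay [-34.1  88.5]
tool in brick uv -42.284879233270374 -141.7333241742658
t 18.85 p [608.9  24.3  26.3] psi 172.05 tool d [ 0.   0.  -0.7] turn [ 0.06 -0.52 -0.  ] w 0.0874 F [-4.5  0.   1.4] q7 0.99
[-75.776102   -53.45098761]
```

View pics/t12.png

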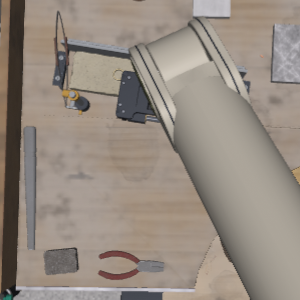

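Emit:
send_rows([
  [0,0,0,-0.001,0,0,-1],
  [0,0,0,-0.001,0,0,-1],
  [0,0,0,-0.001,0,0,-1],
  [0,0,0,0,0,0,-1],
  [0,0,0,0,0,0,-1],
  [0,0,0,0.003,0,0,-1],
  [0,0,0,0.01,0,0,-1],
  [0,0,0,0.03,0,0,-1],
  [0,0,0,0.04,0,-0.02,-1],
  [0,0,0,0.04,0,-0.04,-1],
])

```text
time: 19.9
ee_pos: [0.4904, 0.0399, 0.08]
eef_rot: [0.071, 0.997, 0.001, -0.007]
ft_force: [0.1, -0.1, 2.5]
width: 0.0871
```

```bash
python3 look.py t13;python3 - <<'E'
from h import *
im,d=camera("side");cv2.imwrite("pics/s13.png",im)
E
```

```text
([219, 140, 167, 62, 6106], array([659.4,  68.8]), array([284.8,  69.1]), 82.19)
yaw -7.810000000000002 rel 0.08999999999999808 bay [-31.9  -2.4]
tool in brick uv -165.5215661457095 -50.00661861558375
t 19.95 p [488.6  41.7  85.7] psi 172.01 tool d [-0.5  0.1 58.7] turn [-0.07 -0.53  0.  ] w 0.0875 F [0.3 4.1 1.1] q7 1.03
```

View pics/t13.png

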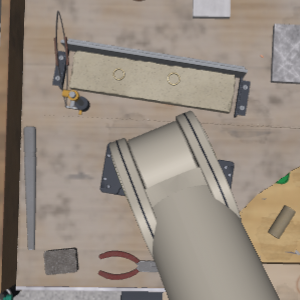

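View pics/s13.png

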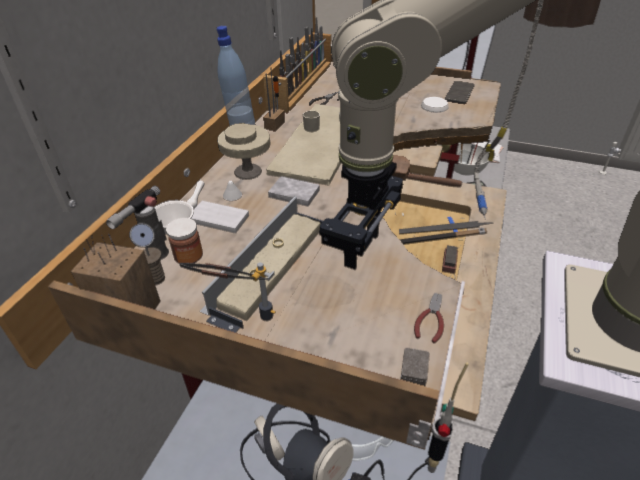

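Emit:
send_rows([
  [0,0,0,0.01,0,-0.04,-1],
  [0,0,0,0,0,-0.04,-1],
  [0,0,0,0,0,-0.03,-1],
  [0,0,0,0,0,0,-1],
  [0,0,0,0,0,0,-1],
  [0,0,0,0,0,0,-1],
  [0,0,0,0,0,0,-1],
  [0,0,0,0,0,0,-1],
  [0,0,0,0,0,0,-1],
  [0,0,0,0,0,0,-1],
])

```text
time: 21.0
ee_pos: [0.4796, 0.0401, 0.1931]
eef_rot: [0.071, 0.997, -0.002, -0.004]
ft_force: [-0.1, 0.6, -0.2]
width: 0.087
```

Run:
```python
from h import *
im,d=camera("top");cv2.imwrite("pics/t14.png",cv2.resize(im[110:220,190:410],None,fx=3.5,fy=3.5,interpolation=2))
P=cloud("top",d);Z=P[...,2];m=((Z>.02)&(Z<.034)).astype(np.uint8)
v,u=np.where(m);w=ray("top",np.c_[u,v],.027)[:,:2]*1000
b=np.array([w2b(*q) for q in w])
for y0 in (-130,-100,-60,-20,20,60,90,135):
    k=(abs(b[:,1]-y0)<4)&(b[:,0]>-85)&(b[:,0]<10);print(y0,np.round(np.percentile(b[k,0],[1,99]),1))
for x0 in (-55,-35,-15):
    k=(abs(b[:,0]-x0)<3)&(abs(b[:,1])<150);print(x0,np.round([b[k,1].min(),b[k,1].max()],1))
m2=(Z>.0315)&(Z<.042);v,u=np.where(m2);w=ray("top",np.c_[u,v],.035)[:,:2]*1000
b=np.array([w2b(*q) for q in w]);
for y0 in (-8,85): 
    k=(abs(b[:,1]-y0)<35)&(b[:,0]>-60)&(b[:,0]<-10);print("ring",k.sum(),np.median(b[k],0))
print(read_state()["time"],read_state()["ft_force"],read_state()["ee_pos"])
```

```text
-130 [-65.4   1.8]
-100 [-65.3   1.9]
-60 [-64.6   2.1]
-20 [-65.3   2. ]
20 [-64.8   2.2]
60 [-65.3   3. ]
90 [-65.2   2.6]
135 [-65.3   2.9]
-55 [-143.6  138.4]
-35 [-144.4  138.1]
-15 [-144.5  139.8]
ring 34 [-25.75761864 -32.64902359]
ring 38 [-29.74012764  63.01556096]
21.05 [ 0.15489982 -0.45961933  0.91417216] [0.47958404 0.04011219 0.19313773]
```

View pics/t14.png

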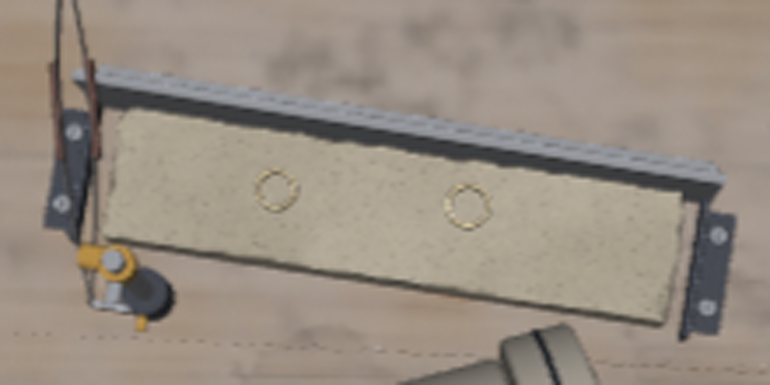

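```bash
python3 -c "
from bench import *
print(close_job())"
```

```text
the job is handed in; nothing more can be done
None
```

The brick is home along the heat shield between the two end stops, with both rings still on it. I handed the job in at about 21 s of robot time; `close_job` reports no verdict.

**What I did:**
1. I shifted the brick about 20 mm to the right, pushing on its left end, so it would clear the post.
2. I swung its left end forward with two fingers on the near face.
3. I pushed the right end so the left end slid in behind the post.
4. I swung the right end in past the right end stop and pressed the brick lightly against the shield.

The brick was only pushed, never straddled or lifted. The wrist force stayed under about 6 N in every reading I took.

**Last checks (top camera, arm clear):**
- **Along the shield:** the brick is parallel to it, about 0.1° off. Its near face is 65 mm out along the whole length, which for a 66 mm brick means touching the shield within calibration error.
- **Between the stops:** its centre is about 2.5 mm right of the bay's middle, within the 10 mm allowed.
- **Rings:** both are on the brick's top.
- **Other things:** the bench block, mandrel and tin box looked unmoved in the pictures; I did not measure them again at the end.

One measurement disagreed: the outline fit gave a brick width of 69 mm because it picked up part of the shield's face. I used the near edge instead.

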